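# Fit the right drip tray under the plant riser

## Robot

A 7-joint arm with a two-finger parallel gripper is mounted at the origin on the work surface. World frame = base frame: x ahead of the robot, y to its left, z up, the work surface at z = 0. Lengths are in m, angles in rad, forces in N, time in s.
With the tool pointing down it reaches from about 0.425 to 0.925 m from the base axis. Payload 6.8 kg.
Tool frame: the origin (TCP) lies midway between the tips of the shut fingers; the grasp point (between the pads) lies 19 mm behind it (bot.hold_point_z is the distance from the TCP to the grasp point, in m); z points along the fingers, y is the line along which they close (so a half turn about z gives the same grasp; the last joint's range is limited). The gripper opens to 85 mm and grips with 20 to 120 N. Pads are 22 mm wide; open, the fingers measure 114 mm over their backs; the gripper's body (76 mm by 85 mm) begins 54 mm behind the grasp point. The pads swing forward as they close: fully open they stand 13 mm farther back than shut.
Start: joints at [1.194, 0.477, 0.022, 1.555, -0.011, 1.109, -0.083], TCP at [0.179, -0.651, 0.231] pointing down, gripper open.
Joint ranges: [-2.96, 2.96], [-0.34, 2.1], [-1.41, 1.46], [0.24, 2.44], [-1.37, 4.51], [0.17, 1.92], [-2.96, 2.96]. Speed limits (rad/s): [2.39, 2.39, 3.14, 3.14, 3.14, 3.14, 3.14].

## Interface

Orientations are given as a unit quaternion [w, x, y, z].
In Python, from station import bot gives the robot as it stands. The module is installed in compiled form; this text tells all that it offers.
- The arm moves only by the tool step_arm, never from a script. Its argument "increments" is a list that holds one entry, the list of rows, each a list of 7 numbers: the opening, from -1 (shut) to 1 (fully open), then the shift along the tool's x, y, z in mm, then the turn, a rotation vector about the tool's x, y, z in degrees. In form: [[[grip, x, y, z, ax, ay, az], ...]]. A call has 1 to 10 rows; each row is the pose to reach, as a shift and turn from the pose commanded when the call began, along the tool's axes at that moment; what a row does not reach only later rows make up. A row lasts 1/12 s, in which the tool goes at most 41.7 mm and 7.16 degrees, less where a joint would pass 70% of its speed; a pose out of reach is approached as far as the arm can. A call with a gripper value outside its range is refused whole. The fingers move at their own pace and stop on an object; "force" is the grip in N (left out, the last holds). Time passes only in rows, so rows that repeat a pose let the fingers close. It gives the time, the measured TCP pose, the force, the opening and the grip force at its end, in the units of the state.
- bot.get_obs(): the state, without advancing time (a new reading comes with each control period).
- bot.read_camera(name): name is "scene" or "top"; returns a dict with "image" (480x640x3 uint8, red, green, blue), "camera_matrix" (3x3 intrinsics, pixels), "R" (3x3) and "t" (3): a world point X has camera coordinates R X + t. Camera axes: x right, y down, z forward; pixel columns grow to the right and rows downward; lengths in m; the calibration is good to about 2 mm. A picture is of the moment at which its call begins. There is no depth.
- bot.hand_in(): hands the job in; it is judged then, once.
The state is a dict: "t": time; "q": joint angles; "joint_vel": joint speeds; "joint_torque": joint torques, N m; "eef_pos": TCP position; "tool_rot": TCP orientation; "contact_force": force on the tool from outside, world axes, zero at the start; "torque": the same for the moment, N m; "gripper_width": opening from 0.0 (shut) to 1.0 (fully open); "grasp_force": force on a finger pad.
Only numpy, scipy, OpenCV 4.12 (cv2) and the standard library are available. Lean on these libraries where they do the work, as an engineer would, in place of code of your own. Each camera call takes 0.05 s, during which the arm holds its last target. There are 200 camera calls.

## Task

Slide the brass latch of the plant riser open, find the one terracotta drip tray of the three that fits its slot properly (the widest that still goes in, 76 mm wide for the 80 mm slot) and slide it along the tabletop, not lifting it more than 30 mm, fully home into the slot. Then slide the latch shut again in front of the tray, leaving the other two trays, the herb pot and the mug where they are.

Things in the scene. Friction and masses are not known exactly. Their poses are not given: they have to be found in the camera images.
- riser: Fixed wooden plant riser, 150 (x) by 250 (y) mm, deck top 42 mm high; origin under its centre on the table, front faces its -x. Under the deck on the centre line a slot along x, open to the front: 80 mm wide, 24 high, mouth flared to about 95, rear stop 87 mm behind the front edge. A notch 80 (y) by 20 (x) mm in the deck's front edge lies right above the slot. Bowl fixed on deck at (33, -82) mm.
- slot_mouth (a point): Point on the table in the middle of the slot's mouth, in line with the front edge of the riser's deck (75 mm in front of the riser's origin); axes as the riser: +x points into the slot, +y towards the riser's left side as the robot sees it.
- latch (a joint): Brass slide latch across the slot's mouth, moves along the riser's y. 0 = shut, bar centred before the slot; grows to 0.095 m as it slides to the riser's +y (robot's left), freeing the mouth. Bar 12 (x) by 70 (y) mm, 3 to 22 mm above the table, its middle 12 mm in front of the deck's front edge. Needs about 1.5 N; stays where left.
- latch_knob (a point): Centre of the top of the latch's upright black knob, 62 mm above the table: a cylinder 16 mm in diameter and 40 mm tall standing on the middle of the bar. Push it sideways.
- tray_76: The right tray: open rectangular terracotta drip tray 84 (x) by 76 (y) mm, 16 mm high, walls and floor 4 mm thick, about 0.2 kg; origin in the middle of its underside, +x along its 84 mm length; either end may go in first.
- tray_62: Look-alike tray, too narrow: 84 by 62 mm, 16 mm high; origin in the middle of its underside.
- tray_90: Look-alike tray, too wide for the slot: 84 by 90 mm, 16 mm high; origin in the middle of its underside.
- herb_pot: Terracotta herb pot 76 mm in diameter, 60 mm high with leaves to about 120 mm above its foot, standing loose on the back half of the riser's deck; origin under its centre.
- mug: Blue mug 76 mm in diameter, 80 mm high, standing on the table to the left of the riser; origin under its centre.

How it is judged:
On the way, in this order (a step that is already met when the one before it is completed fails the run):
1. the latch is slid open by at least 80 mm (value of joint latch above 0.08 m), for 0.1 s.
2. the 76 mm tray has its leading edge at least 10 mm inside the slot's mouth, in line with the slot, flat on the table, the latch still open (x of tray_76 in the frame of slot_mouth above -0.032 m and y of tray_76 in the frame of slot_mouth between -0.012 and 0.012 m and height (world z) of tray_76 below 0.008 m and angle between the x axis of tray_76 and the x axis of slot_mouth, either way round below 0.2 rad and value of joint latch above 0.07 m), for 0.05 s.
3. the tray is fully home: its near edge level with the front edge of the riser's deck within 4 mm (the rear stop is 3 mm further in), the latch still open (x of tray_76 in the frame of slot_mouth between 0.038 and 0.047 m and value of joint latch above 0.06 m), for 0.2 s.
4. the latch is slid shut again, to within 12 mm of its closed end (value of joint latch below 0.012 m), for 0.1 s.
At the end, for the whole second after the job is handed in: The 76 mm tray lies flat and at rest in the slot, its near edge level with the deck's front edge within 4 mm, the latch is shut to within 12 mm of its closed end, and the robot touches nothing (x of tray_76 in the frame of slot_mouth between 0.038 and 0.047 m and y of tray_76 in the frame of slot_mouth between -0.005 and 0.005 m and height (world z) of tray_76 below 0.005 m and value of joint latch below 0.012 m and linear speed of tray_76 below 0.01 m/s and contact force between each of the arm, the fingers and anything else below 0.2 N).
It fails at once if the 76 mm tray is lifted more than 30 mm off the table (it is to be slid) (height (world z) of tray_76 above 0.03 m).
It fails at once if one of the other two trays is moved more than 30 mm (distance of any of tray_62, tray_90 from where it was at the start of the episode above 0.03 m).
It fails at once if the herb pot or the mug is moved more than 20 mm or tipped more than 0.3 rad (distance of any of herb_pot, mug from where it was at the start of the episode above 0.02 m or angle between any of herb_pot, mug's own z axis and vertical above 0.3 rad).
It also fails if it takes over 72 s, if anything falls off the work surface, if the arm or the gripper's body presses on something with over 40 N, if the wrist force passes 120 N, or if a joint passes its speed limit or range.

## Working session

There is one attempt and no reset: what is moved stays moved. The work goes in short steps, Python scripts to look and compute and a tool call to move; the robot and the scene stay as the last step left them, time stands still between calls to the robot, and variables do not carry over. Pictures are saved under pics/ and viewed, at most 10 in all, crops included, and the job is handed in when it is done.

Besides the shell and the picture viewer there is one more tool, called after "Emit:" in YAML: its name, and indented under it one key for each argument. step_arm: Moves the arm, as the interface text tells. Its arguments: {"type":"object","properties":{"increments":{"type":"array"},"force":{"type":"number"}},"required":["increments"]}

```bash
mkdir -p pics
python3 - <<'E'
from station import bot
import cv2,numpy as np
for n in("scene","top"):
    c=bot.read_camera(n); cv2.imwrite(f"pics/{n}0.png",c["image"][:,:,::-1]); np.savez(f"{n}0.npz",**c)
    print(n,(-c["R"].T@c["t"]).round(3))
o=bot.get_obs(); print({k:np.round(v,3) for k,v in o.items()})
E
```

```text
scene [1.086 0.076 0.791]
top [0.46  0.032 0.908]
{'t': np.float64(0.1), 'q': array([ 1.194,  0.478,  0.022,  1.556, -0.012,  1.109, -0.083]), 'joint_vel': array([ 0.   , -0.   , -0.   , -0.003,  0.001,  0.   , -0.001]), 'joint_torque': array([ 4.0000e-03, -5.9776e+01,  1.6130e+00, -2.8195e+01,  1.3000e-02,
        5.0000e-03, -0.0000e+00]), 'eef_pos': array([ 0.179, -0.65 ,  0.23 ]), 'tool_rot': array([-0.001,  0.991,  0.134, -0.   ]), 'contact_force': array([ 0.348,  0.048, -0.432]), 'torque': array([-0.06 , -0.002, -0.008]), 'grasp_force': np.float64(0.0), 'gripper_width': np.float64(1.004)}
```

View pics/scene0.png

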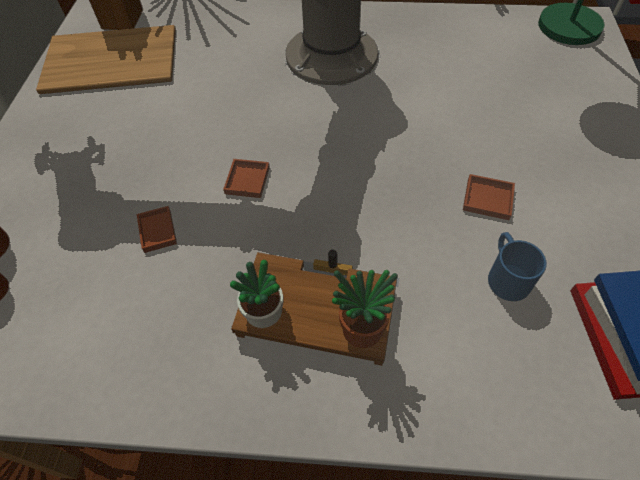

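View pics/top0.png

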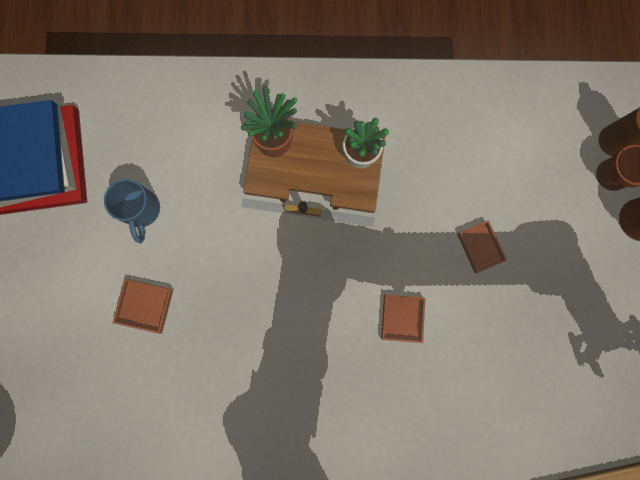

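The top view shows the riser around pixel (315,165), with the latch knob at (303,207). The trays are at (142,305), (403,317) and (481,247), and the mug is at (127,200). Next I'll measure them.

```bash
cat > h.py <<'E'
import numpy as np,cv2
def ray(c,uv,z):
    uv=np.atleast_2d(np.array(uv,float)); d=np.c_[uv,np.ones(len(uv))]@np.linalg.inv(c["camera_matrix"]).T@c["R"]
    o=-c["R"].T@c["t"]; return o+d*((z-o[2])/d[:,2])[:,None]
def trays(c,zs=(0.016,)):
    im=cv2.cvtColor(c["image"],cv2.COLOR_RGB2HSV)
    m=((im[...,0]<14)|(im[...,0]>174))&(im[...,1]>110)&(im[...,2]>40)
    cs,_=cv2.findContours(m.astype(np.uint8),0,1)
    return [k for k in cs if 700<cv2.contourArea(k)<6000]
E
python3 - <<'E'
from h import *
for n in("top","scene"):
    c=dict(np.load(n+"0.npz"))
    for k in trays(c):
        x,y,w,h=cv2.boundingRect(k)
        p=ray(c,k[:,0],0.012)[:,:2]
        r=cv2.minAreaRect((p*1000).astype(np.float32))
        print(n,(x,y,w,h),np.round(r[0],1),np.round(r[1],1),round(r[2],1))
c=dict(np.load("top0.npz"))
im=cv2.cvtColor(c["image"],cv2.COLOR_RGB2HSV)
for q in[(300,170),(403,317),(303,207),(315,211),(290,210),(140,310)]:print(q,im[q[1],q[0]])
out=np.hstack([cv2.resize(c["image"][110:230,230:400],None,fx=4.5,fy=4.5,interpolation=2)])
cv2.imwrite("pics/crop.png",out[:,:,::-1])
E
```

```text
top (382, 295, 43, 48) [ 426.3 -147.6] [76.7 82.8] 85.6
top (113, 279, 59, 54) [447.1 340.9] [92.9 83.7] 77.5
top (460, 221, 46, 51) [ 563.9 -302.2] [83.1 61.7] 22.6
top (597, 109, 43, 81) [ 759.6 -578.5] [ 82.8 168. ] 85.6
top (0, 105, 87, 109) [729.4 552.4] [198.8 163.7] 8.6
scene (336, 308, 55, 55) [752.7  98.4] [89.4 87.3] 82.9
scene (571, 282, 69, 117) [734.7 491.6] [199.2  46.7] 6.7
scene (137, 206, 39, 47) [ 566.3 -298.7] [94.9 63.1] 22.7
scene (464, 175, 51, 45) [450.1 342.2] [91. 95.] 77.4
scene (224, 159, 45, 38) [ 429.4 -145.8] [78.2 94.1] 85.7
(300, 170) [ 14 149 132]
(403, 317) [ 10 144 138]
(303, 207) [18 54 47]
(315, 211) [ 18 144  94]
(290, 210) [ 20 147 149]
(140, 310) [  9 148 134]
```

View pics/crop.png

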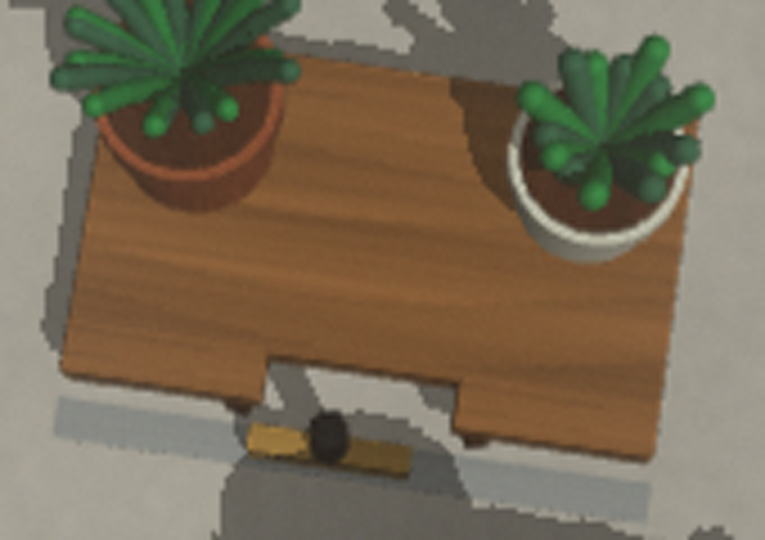

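The crop shows the deck's front edge running from (62,372) to (650,458). The notch's back corners are at (268,358) and (460,382), and the knob top is at about (330,425).

Run:
```python
from h import *
c=dict(np.load("top0.npz"))
f=lambda u,v:(230+(u+.5)/4.5-.5,110+(v+.5)/4.5-.5)
P=ray(c,[f(62,370),f(650,456),f(268,358),f(460,382),f(265,401),f(455,428),f(697,125)],.042); print(P.round(4))
d=P[0]-P[1]; print("width",np.linalg.norm(d), "yaw",np.degrees(np.arctan2(-d[0],d[1])))
print("edge mid",(P[0]+P[1])/2,"notch back mid",(P[2]+P[3])/2,"notchw",np.linalg.norm(P[2]-P[3]),"notch front mid",(P[4]+P[5])/2)
print("knob",ray(c,f(328,424),.062),"bar",ray(c,[f(250,425),f(410,448),f(410,472),f(246,450)],.022).round(4))
s=dict(np.load("scene0.npz"))
im=s["image"]; m=(im[240:285,310:350].max(2)<45).astype(np.uint8)
k=max(cv2.findContours(m,0,1)[0],key=cv2.contourArea); x,y,w,h=cv2.boundingRect(k);print(x+310,y+240,w,h, ray(s,(310+x+w/2,240+y+w*.4),.062))
cv2.imwrite("pics/crop2.png",cv2.resize(im[235:370,225:405],None,fx=4.4,fy=4.4,interpolation=2)[:,:,::-1])
```

```text
[[ 0.6586  0.1531  0.042 ]
 [ 0.6243 -0.0906  0.042 ]
 [ 0.6644  0.0679  0.042 ]
 [ 0.6549 -0.0119  0.042 ]
 [ 0.6462  0.0689  0.042 ]
 [ 0.6355 -0.0098  0.042 ]
 [ 0.7663 -0.1118  0.042 ]]
width 0.2460361674612562 yaw -8.011389178573863
edge mid [0.64148164 0.03125953 0.042     ] notch back mid [0.6596624  0.02800566 0.042     ] notchw 0.08030452309761424 notch front mid [0.64085629 0.02955276 0.042     ]
knob [[0.63267157 0.04251214 0.062     ]] bar [[0.6401 0.076  0.022 ]
 [0.6308 0.0083 0.022 ]
 [0.6205 0.0082 0.022 ]
 [0.6294 0.0775 0.022 ]]
328 250 9 18 [[0.63348237 0.04456304 0.062     ]]
```

View pics/crop2.png

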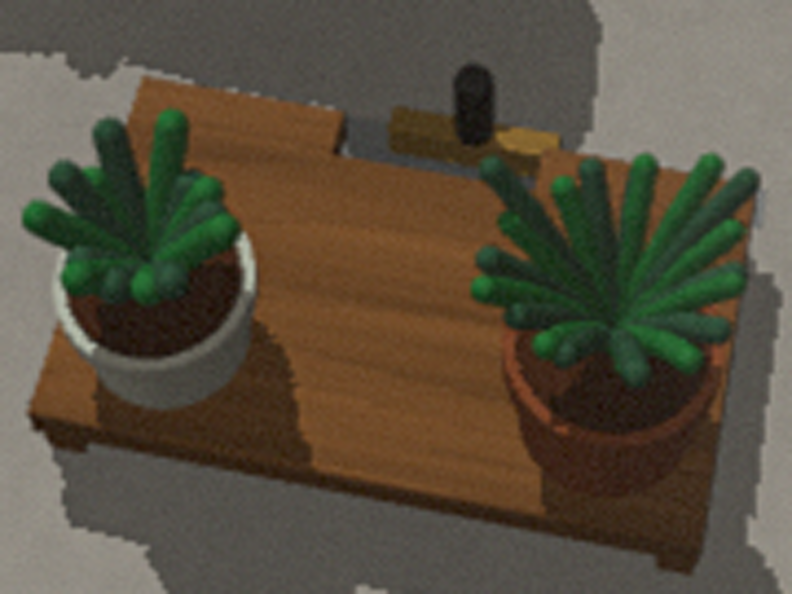

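The 76 mm tray is the one at (0.427, -0.147), yaw about -4.4°. The slot mouth is at about (0.641, 0.030), riser yaw -8°. The latch starts about 12 mm open. I'll shut the gripper and go to just right of the knob.

```bash
cat >> h.py <<'E'
from scipy.spatial.transform import Rotation as Ro
M=np.array([.641,.030]); TH=np.radians(-8)
def w(rx,ry):  # riser mouth frame -> world xy
    c,s=np.cos(TH),np.sin(TH); return M+[c*rx-s*ry,s*rx+c*ry]
def go(bot,xy,z,yaw):  # tool x axis at world yaw(deg), pointing down
    o=bot.get_obs(); q=o["tool_rot"]; R=Ro.from_quat([*q[1:],q[0]])
    T=Ro.from_euler("z",yaw,degrees=True)*Ro.from_euler("x",180,degrees=True)
    print("at",np.round(o["eef_pos"],4),"inc",np.round(R.inv().apply(np.r_[xy,z]-o["eef_pos"])*1e3,1),np.round((R.inv()*T).as_rotvec(degrees=True),1))
E
python3 - <<'E'
from h import *; from station import bot
go(bot,w(-.017,-.030),.23,-8)
E
```

```text
at [ 0.1791 -0.6502  0.2304] inc [ 598.5 -512.4    1.2] [-0.1  0.  23.4]
```

Emit:
step_arm:
  increments:
    - [[-1, 37, -30, 0, 0, 0, 6], [-1, 70, -60, 0, 0, 0, 12], [-1, 100, -86, 0, 0, 0, 18], [-1, 130, -111, 0, 0, 0, 23.4], [-1, 160, -137, 0, 0, 0, 23.4], [-1, 190, -162, 0, 0, 0, 23.4], [-1, 220, -188, 0, 0, 0, 23.4], [-1, 250, -214, 0, 0, 0, 23.4], [-1, 280, -239, 0, 0, 0, 23.4], [-1, 310, -265, 0, 0, 0, 23.4]]
  force: 30

```text
t: 0.93
eef_pos: [0.4083, -0.3112, 0.2312]
tool_rot: [0.0, 0.998, -0.07, -0.0]
contact_force: [0.8, -0.9, 0.2]
gripper_width: 0.0
grasp_force: 0.0
```

Run:
```python
from h import *; from station import bot
go(bot,w(-.017,-.030),.12,-8)
```

```text
at [ 0.4083 -0.3112  0.2312] inc [ 166.  -340.3  111.1] [ 0.  0. -0.]
```

Emit:
step_arm:
  increments:
    - [[-1, 17, -34, 11, 0, 0, 0], [-1, 33, -68, 22, 0, 0, 0], [-1, 50, -102, 33, 0, 0, 0], [-1, 66, -136, 44, 0, 0, 0], [-1, 83, -170, 55, 0, 0, 0], [-1, 100, -204, 66, 0, 0, 0], [-1, 116, -238, 77, 0, 0, 0], [-1, 133, -272, 88, 0, 0, 0], [-1, 150, -306, 99, 0, 0, 0], [-1, 166, -340, 111, 0, 0, 0]]

```text
t: 1.77
eef_pos: [0.6202, 0.0022, 0.1195]
tool_rot: [0.0, 0.998, -0.07, -0.0]
contact_force: [0.2, -0.3, 0.2]
gripper_width: 0.0
grasp_force: 0.0
```

Emit:
step_arm:
  increments:
    - [[-1, 0, 0, 30, 0, 0, 0], [-1, 0, 0, 55, 0, 0, 0], [-1, 0, 0, 73, 0, 0, 0], [-1, 0, 0, 73, 0, 0, 0]]

```text
t: 2.1
eef_pos: [0.6161, 0.0007, 0.0428]
tool_rot: [0.001, 0.998, -0.069, -0.004]
contact_force: [-1.0, 0.1, -0.4]
gripper_width: 0.002
grasp_force: 0.0
```

Run:
```python
from h import *; from station import bot
go(bot,w(-.017,.06),.047,-8)
c=bot.read_camera("top"); cv2.imwrite("pics/t1.png",cv2.resize(c["image"][110:230,230:400],None,fx=4.5,fy=4.5,interpolation=2)[:,:,::-1])
```

```text
at [0.6161 0.0007 0.0428] inc [  3.7 -92.5  -4.4] [0.1 0.5 0. ]
```

View pics/t1.png

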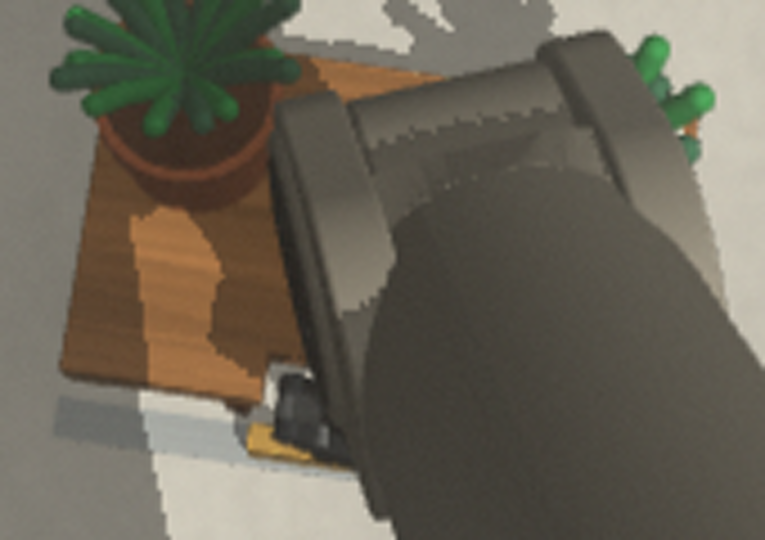

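The picture shows the finger just right of the knob, which is at crop (295,410), clear of the pot. I'll push left.

Emit:
step_arm:
  increments:
    - [[-1, 2, -8, -4, 0, 0, 0], [-1, 3, -18, -4, 0, 0, 0], [-1, 3, -28, -4, 0, 0, 0], [-1, 3, -38, -4, 0, 0, 0], [-1, 3, -48, -4, 0, 0, 0], [-1, 3, -58, -4, 0, 0, 0], [-1, 3, -68, -4, 0, 0, 0], [-1, 3, -78, -4, 0, 0, 0], [-1, 3, -88, -4, 0, 0, 0], [-1, 3, -92, -4, 0, 0, 0]]

```text
t: 2.98
eef_pos: [0.6353, 0.094, 0.0513]
tool_rot: [-0.001, 0.998, -0.069, 0.0]
contact_force: [1.4, -1.8, 1.7]
gripper_width: -0.001
grasp_force: 1.2
```

Run:
```python
from h import *; from station import bot
go(bot,w(-.017,.07),.047,-8); print(bot.get_obs()["contact_force"])
c=bot.read_camera("top"); cv2.imwrite("pics/t2.png",cv2.resize(c["image"][110:230,200:370],None,fx=4.5,fy=4.5,interpolation=2)[:,:,::-1])
```

```text
at [0.6353 0.094  0.0513] inc [-2.4 -7.5  4.3] [-0.1  0.   0.1]
[ 1.36750525 -1.81041932  1.68352008]
```

View pics/t2.png

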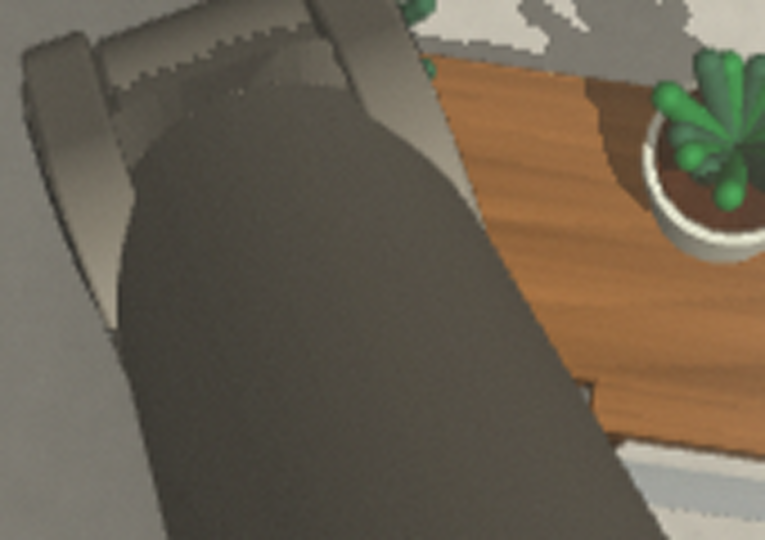

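The arm hides the knob, but the -1.8 N reaction shows the finger is pushing it. I'll continue to near the end stop, then look with the other camera.

Emit:
step_arm:
  increments:
    - [[-1, -2, -5, 4, 0, 0, 0], [-1, -2, -9, 4, 0, 0, 0], [-1, -2, -12, 4, 0, 0, 0], [-1, -2, -15, 4, 0, 0, 0], [-1, -2, -15, 4, 0, 0, 0]]

```text
t: 3.45
eef_pos: [0.6346, 0.107, 0.0467]
tool_rot: [0.0, 0.998, -0.069, -0.001]
contact_force: [-1.5, -1.1, -0.1]
gripper_width: 0.002
grasp_force: 0.4
```

Run:
```python
from h import *; from station import bot
go(bot,w(-.017,.06),.18,-8); print(bot.get_obs()["contact_force"])
s=bot.read_camera("scene"); im=s["image"]
hsv=cv2.cvtColor(im,cv2.COLOR_RGB2HSV)
cv2.imwrite("pics/s2.png",cv2.resize(im[215:335,280:450],None,fx=4.5,fy=4.5,interpolation=2)[:,:,::-1])
print(s["camera_matrix"]@(s["R"]@np.r_[w(-.012,.095),.062]+s["t"]))
```

```text
at [0.6346 0.107  0.0467] inc [  -0.2   15.4 -133.3] [0.  0.1 0. ]
[-1.45283626 -1.10937788 -0.07189489]
[322.2602634  220.95408315   0.84823509]
```

View pics/s2.png

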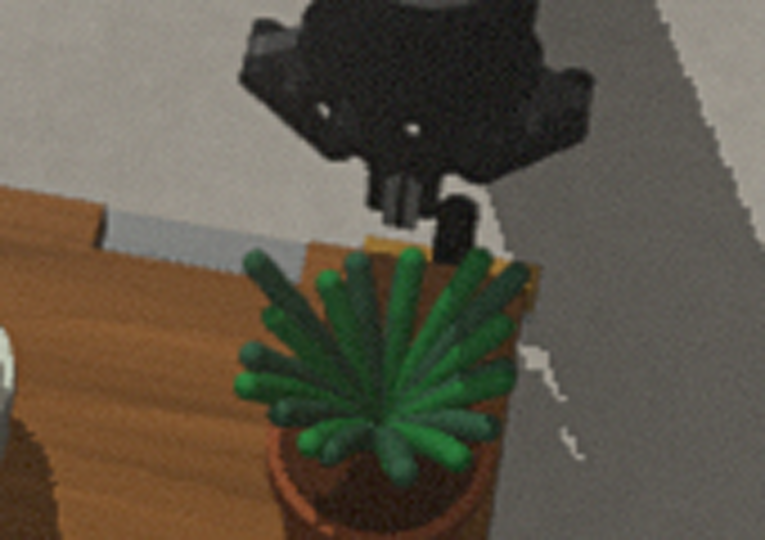

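The latch has slid left and the slot mouth is clear. The knob top is at crop (456,203).

Run:
```python
from h import *; from station import bot
s=bot.read_camera("scene")
k=ray(s,(280+456/4.5,215+204/4.5),.062)[0]; print(k)
d=k[:2]-M; c,sn=np.cos(TH),np.sin(TH); print("riser",c*d[0]+sn*d[1],-sn*d[0]+c*d[1])
t=bot.get_obs()["eef_pos"][:2]-M; print("tcp ry",-sn*t[0]+c*t[1])
```

```text
[0.64188825 0.12813569 0.062     ]
riser -0.012778242266333806 0.0973042588230105
tcp ry 0.0752285231982091
```

The latch is open, about 0.095 m. Lift and go to the tray's right wall.

Emit:
step_arm:
  increments:
    - [[-1, 0, 10, -20, 0, 0, 0], [-1, 0, 16, -50, 0, 0, 0], [-1, 0, 16, -85, 0, 0, 0], [-0.3, 0, 16, -110, 0, 0, 0], [-0.3, 0, 16, -110, 0, 0, 0]]

```text
t: 3.97
eef_pos: [0.637, 0.0916, 0.164]
tool_rot: [-0.002, 0.998, -0.07, 0.005]
contact_force: [1.8, 0.6, 0.1]
gripper_width: 0.271
grasp_force: 0.0
```

Run:
```python
from h import *; from station import bot
go(bot,[.4242,-.183],.1,-4.4)
c=bot.read_camera("top"); 
for k in trays(c):
    r=cv2.minAreaRect((ray(c,k[:,0],0.012)[:,:2]*1000).astype(np.float32)); print(np.round(r[0],1),np.round(r[1],1),r[2])
```

```text
at [0.637  0.0916 0.164 ] inc [-172.9  301.9   61. ] [-0.2 -0.6 -3.6]
[ 426.  -151.1] [69.4 82.9] 85.6728515625
[447.1 340.9] [92.9 83.7] 77.48123168945312
[ 563.6 -302.1] [82.5 62.1] 22.672998428344727
[ 760.8 -581.6] [ 76.8 170.1] 85.62068939208984
[729.3 552.4] [198.5 163.6] 8.560482025146484
```

Emit:
step_arm:
  increments:
    - [[-0.3, -17, 30, 0, 0, 0, -1], [-0.3, -35, 60, 0, 0, 0, -2], [-0.3, -52, 91, 6, 0, 0, -3.6], [-0.3, -69, 121, 16, 0, 0, -3.6], [-0.3, -87, 151, 26, 0, 0, -3.6], [-0.3, -104, 181, 36, 0, 0, -3.6], [-0.3, -121, 211, 46, 0, 0, -3.6], [-0.3, -138, 242, 60, 0, 0, -3.6], [-0.3, -156, 272, 60, 0, 0, -3.6], [-0.3, -173, 302, 60, 0, 0, -3.6]]

```text
t: 4.85
eef_pos: [0.4172, -0.1849, 0.0958]
tool_rot: [-0.001, 0.999, -0.038, -0.001]
contact_force: [0.9, -1.0, 0.5]
gripper_width: 0.347
grasp_force: 0.0
```

Emit:
step_arm:
  increments:
    - [[-0.3, 0, 0, 0, 0, 0, 0], [-0.3, 0, 0, 30, 0, 0, 0], [-0.3, 0, 0, 60, 0, 0, 0]]

```text
t: 5.1
eef_pos: [0.4208, -0.1854, 0.0374]
tool_rot: [0.001, 0.999, -0.04, 0.002]
contact_force: [-0.4, -0.2, -0.4]
gripper_width: 0.351
grasp_force: 0.0
```

Run:
```python
from h import *; from station import bot
go(bot,[.4242,-.183],.007,-4.4); print(bot.get_obs()["gripper_width"])
```

```text
at [ 0.4208 -0.1854  0.0374] inc [ 3.1 -2.7 30.5] [ 0.1 -0.2 -0.1]
0.35146411891639956
```

Emit:
step_arm:
  increments:
    - [[-0.3, 3, -2.5, 10, 0, 0, 0], [-0.3, 3, -2.5, 20, 0, 0, 0], [-0.3, 3, -2.5, 29, 0, 0, 0], [-0.3, 3, -2.5, 29, 0, 0, 0], [-1, 3, -2.5, 29, 0, 0, 0], [-1, 3, -2.5, 29, 0, 0, 0], [-1, 3, -2.5, 29, 0, 0, 0], [-1, 3, -2.5, 29, 0, 0, 0]]
  force: 30

```text
t: 5.77
eef_pos: [0.4236, -0.1823, 0.0092]
tool_rot: [0.0, 0.999, -0.038, 0.001]
contact_force: [-0.2, 0.9, 3.4]
gripper_width: 0.032
grasp_force: 31.8
```

Run:
```python
from h import *; from station import bot
# tray target centre riser (-.08,0); wall pinch offset -.036 in y
go(bot,w(-.085,-.036),.009,-8); print(bot.get_obs()["gripper_width"],bot.get_obs()["contact_force"])
```

```text
at [ 0.4236 -0.1823  0.0092] inc [ 113.3 -197.8    0.3] [ 0.  -0.1  3.6]
0.031857542289903076 [-0.21059312  0.8879158   3.36019308]
```

Gripped. Now I'll drag it.

Emit:
step_arm:
  increments:
    - [[-1, 4, -7, 0, 0, 0, 0], [-1, 10, -17, 0, 0, 0, 0.5], [-1, 17, -29, 0, 0, 0, 1], [-1, 24, -41, 0, 0, 0, 1.5], [-1, 31, -53, 0, 0, 0, 2], [-1, 38, -66, 0, 0, 0, 2.5], [-1, 45, -79, 0, 0, 0, 3], [-1, 52, -91, 0, 0, 0, 3.6], [-1, 59, -103, 0, 0, 0, 3.6], [-1, 66, -115, 0, 0, 0, 3.6]]

```text
t: 6.6
eef_pos: [0.4972, -0.0742, 0.0092]
tool_rot: [0.001, 0.997, -0.071, -0.0]
contact_force: [-4.1, -5.4, 8.0]
gripper_width: 0.033
grasp_force: 32.3
```

Emit:
step_arm:
  increments:
    - [[-1, 7, -12, 0, 0, 0, 0], [-1, 14, -23, 0, 0, 0, 0], [-1, 21, -34, 0, 0, 0, 0], [-1, 28, -45, 0, 0, 0, 0], [-1, 34, -56, 0, 0, 0, 0], [-1, 40, -66, 0, 0, 0, 0], [-1, 45, -75, 0, 0, 0, 0], [-1, 50, -80, 0, 0, 0, 0], [-1, 50, -80, 0, 0, 0, 0]]

```text
t: 7.35
eef_pos: [0.5591, 0.0, 0.0092]
tool_rot: [0.0, 0.998, -0.07, 0.0]
contact_force: [-1.5, 0.9, 5.7]
gripper_width: 0.03
grasp_force: 32.1
```

Run:
```python
from h import *; from station import bot
go(bot,w(-.085,-.036),.009,-8); print(bot.get_obs()["gripper_width"],bot.get_obs()["contact_force"])
c=bot.read_camera("scene"); im=c["image"]
for k in trays(c):
    r=cv2.minAreaRect((ray(c,k[:,0],0.012)[:,:2]*1000).astype(np.float32)); print(np.round(r[0],1),np.round(r[1],1),r[2])
cv2.imwrite("pics/s3.png",cv2.resize(im[150:330,210:450],None,fx=3.2,fy=3.2,interpolation=2)[:,:,::-1])
```

```text
at [0.5591 0.     0.0092] inc [-8.  -5.1  0.2] [ 0. -0.  0.]
0.03019669430455473 [-1.5474171   0.91723116  5.68088525]
[ 976.7 -265.8] [108.2  38.9] 89.85099792480469
[753.4  95.5] [92.  90.9] 81.52141571044922
[734.8 491.6] [199.3  46.7] 6.697488784790039
[566.4  36.1] [77.  92.5] 82.09912109375
[ 566.  -298.5] [94.1 62.5] 22.734638214111328
[450.  342.3] [91.1 94.9] 77.70027160644531
```

View pics/s3.png

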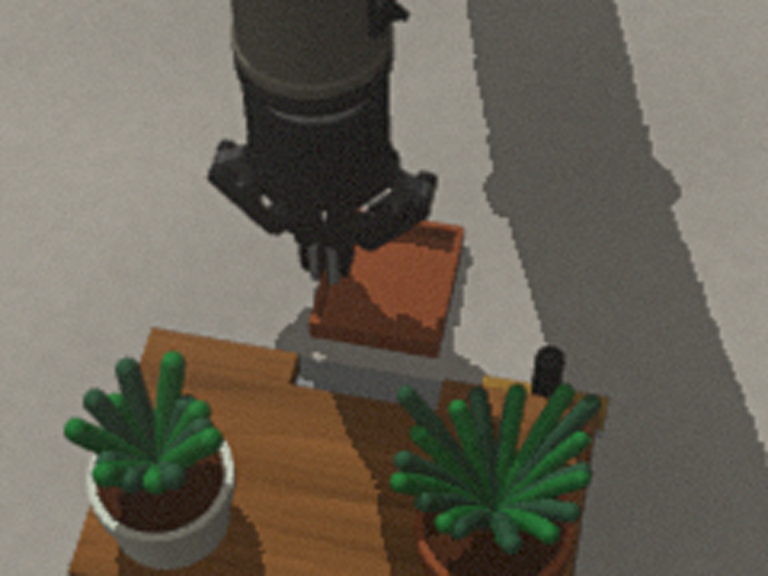

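The tray is gripped, aligned (about -8°) and centred about 77 mm in front of the mouth. It needs about 5 mm to the left and then 50 mm forward to enter the slot.

Emit:
step_arm:
  increments:
    - [[-1, 0, -2.5, 0, 0, 0, 0], [-1, 0, -5, 0, 0, 0, 0], [-1, 8, -5, 0, 0, 0, 0], [-1, 16, -5, 0, 0, 0, 0], [-1, 22, -5, 0, 0, 0, 0], [-1, 27, -5, 0, 0, 0, 0], [-1, 31, -5, 0, 0, 0, 0], [-1, 34, -5, 0, 0, 0, 0], [-1, 34, -5, 0, 0, 0, 0]]

```text
t: 8.15
eef_pos: [0.5916, 0.0005, 0.0089]
tool_rot: [-0.0, 0.998, -0.07, -0.001]
contact_force: [-6.7, 0.8, 9.8]
gripper_width: 0.03
grasp_force: 33.1
```

Run:
```python
from h import *; from station import bot
go(bot,w(-.027,-.036),.009,-8); print(bot.get_obs()["contact_force"])
c=bot.read_camera("scene"); im=c["image"]
for k in trays(c):
    r=cv2.minAreaRect((ray(c,k[:,0],0.012)[:,:2]*1000).astype(np.float32)); print(np.round(r[0],1),np.round(r[1],1),r[2])
cv2.imwrite("pics/s4.png",cv2.resize(im[180:310,260:440],None,fx=4.4,fy=4.4,interpolation=2)[:,:,::-1])
```

```text
at [5.916e-01 5.000e-04 8.900e-03] inc [17.8 -0.1 -0.1] [0.  0.1 0. ]
[-6.71803354  0.82315675  9.79691072]
[ 978.  -262.5] [ 42.2 113.6] 0.29656344652175903
[751.4  94.4] [98.6 83.3] 83.9670639038086
[734.8 491.6] [199.3  46.7] 6.697488784790039
[603.   43.9] [ 90.  100.7] 80.74298095703125
[ 566.  -298.4] [94.5 62.6] 22.356367111206055
[450.1 342.5] [90.7 95. ] 77.50340270996094
```

View pics/s4.png

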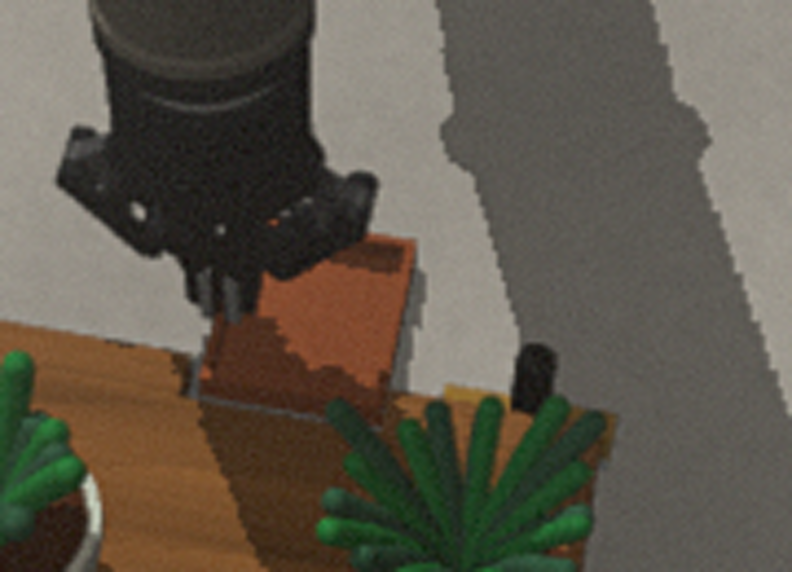

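The tray is just entering the mouth beneath the notch, and nothing is displaced. Before going on I'll check its lateral position from its left edge (crop (416,240) to (397,370)) and from the notch corners.

Run:
```python
from h import *; from station import bot
s=dict(np.load("scene0.npz"))
f=lambda u,v:(260+(u+.5)/4.4-.5,180+(v+.5)/4.4-.5)
g=lambda u,v:(225+(u+.5)/4.4-.5,235+(v+.5)/4.4-.5)
c,sn=np.cos(TH),np.sin(TH); A=np.array([[c,sn],[-sn,c]])
def R(p,z): return ((ray(s,p,z)[:,:2]-M)@A.T*1e3).round(1)
print("tray right edge",R([f(416,240),f(397,370)],.016))
print("deck front -y corner, notch front, notch back (crop2)",R([g(143,78),g(343,112),g(335,153)],.042))
c=bot.read_camera("scene"); k=[k for k in trays(c) if abs(cv2.boundingRect(k)[0]-325)<40 and cv2.boundingRect(k)[1]<260]
for q in k:
    P=R(q[:,0],.016); print(P[:,0].min(),P[:,0].max(),[ (x,P[(abs(P[:,0]-x)<4),1].max()) for x in(-80,-70,-60,-50,-40,-30,-20)])
```

```text
tray right edge [[-87.5  38.6]
 [-22.7  42.3]]
deck front -y corner, notch front, notch back (crop2) [[   2.3 -120.6]
 [   1.8  -37.9]
 [  20.7  -36.5]]
-86.7 4.6 [(-80, np.float64(38.4)), (-70, np.float64(39.2)), (-60, np.float64(39.3)), (-50, np.float64(39.1)), (-40, np.float64(39.3)), (-30, np.float64(39.8)), (-20, np.float64(39.6))]
```

The tray is within about 1.5 mm and 1° of the slot line. Continue in, then release.

Emit:
step_arm:
  increments:
    - [[-1, 5, -1, 0, 0, 0, 0], [-1, 10, -1, 0, 0, 0, 0], [-1, 14, -1, 0, 0, 0, 0], [-1, 18, -1, 0, 0, 0, 0], [-1, 18, -1, 0, 0, 0, 0]]

```text
t: 8.67
eef_pos: [0.6101, -0.001, 0.0089]
tool_rot: [-0.0, 0.998, -0.07, -0.001]
contact_force: [-4.7, 0.7, 9.3]
gripper_width: 0.029
grasp_force: 32.9
```

Run:
```python
from h import *; from station import bot
go(bot,w(-.027,-.036),.009,-8); print(bot.get_obs()["contact_force"])
s=bot.read_camera("scene"); c,sn=np.cos(TH),np.sin(TH); A=np.array([[c,sn],[-sn,c]])
for q in trays(s):
    x,y,_,_=cv2.boundingRect(q)
    if abs(x-325)<40 and y<260:
        P=((ray(s,q[:,0],.016)[:,:2]-M)@A.T*1e3); print(P[:,0].min(),[ (x,P[(abs(P[:,0]-x)<4),1].max().round(1)) for x in(-60,-50,-40,-30,-20)])
```

```text
at [ 0.6101 -0.001   0.0089] inc [-0.7  1.  -0.1] [-0.   0.1  0. ]
[-4.67072439  0.6871798   9.28568391]
-68.31974367714614 [(-60, np.float64(40.1)), (-50, np.float64(39.9)), (-40, np.float64(40.0)), (-30, np.float64(39.8)), (-20, np.float64(39.9))]
```

In line and inserted. Release, go behind the tray.

Emit:
step_arm:
  increments:
    - [[-0.5, 0, 0, 0, 0, 0, 0], [-0.4, 0, 0, 0, 0, 0, 0], [-0.4, 0, 0, -10, 0, 0, 0], [-0.4, 0, 0, -35, 0, 0, 0], [-0.6, -20, -10, -40, 0, 0, 0], [-0.6, -45, -24, -40, 0, 0, 0], [-0.6, -72, -36, -40, 0, 0, 0], [-0.6, -72, -36, -40, 0, 0, 0]]

```text
t: 9.38
eef_pos: [0.5395, 0.0477, 0.0486]
tool_rot: [-0.001, 0.998, -0.067, -0.002]
contact_force: [-0.7, -0.3, -0.3]
gripper_width: 0.198
grasp_force: 0.0
```

Run:
```python
from h import *; from station import bot
go(bot,w(-.097,0),.006,-8); print(bot.get_obs()["contact_force"])
s=bot.read_camera("scene"); c,sn=np.cos(TH),np.sin(TH); A=np.array([[c,sn],[-sn,c]])
for q in trays(s):
    x,y,_,_=cv2.boundingRect(q)
    if abs(x-325)<40 and y<260:
        P=((ray(s,q[:,0],.016)[:,:2]-M)@A.T*1e3); print(P[:,0].min(),[ (x,P[(abs(P[:,0]-x)<4),1].max().round(1)) for x in(-60,-50,-40,-30,-20)],P[:,1].min())
```

```text
at [0.5395 0.0477 0.0486] inc [ 6.1  3.4 42.5] [-0.   0.2  0.3]
[-0.72535687 -0.26019032 -0.30982277]
-68.19008036983735 [(-60, np.float64(39.7)), (-50, np.float64(39.9)), (-40, np.float64(39.6)), (-30, np.float64(39.8)), (-20, np.float64(39.9))] -35.7027815761574
```

Emit:
step_arm:
  increments:
    - [[-0.6, 0, 1, 20, 0, 0, 0], [-0.6, 0, 1, 42, 0, 0, 0], [-0.6, 0, 1, 42, 0, 0, 0]]

```text
t: 9.68
eef_pos: [0.5429, 0.0422, 0.0039]
tool_rot: [0.001, 0.998, -0.07, -0.002]
contact_force: [-0.4, -0.1, -0.9]
gripper_width: 0.2
grasp_force: 0.0
```

Run:
```python
from h import *; from station import bot
go(bot,w(-.011,0),.006,-8); print(bot.get_obs()["contact_force"])
```

```text
at [0.5429 0.0422 0.0039] inc [87.9 -1.6 -2.4] [ 0.1  0.2 -0. ]
[-0.40903223 -0.05267367 -0.93264763]
```

Emit:
step_arm:
  increments:
    - [[-0.6, 8, -1, -1, 0, 0, 0], [-0.6, 16, -1, -1, 0, 0, 0], [-0.6, 24, -1, -1, 0, 0, 0], [-0.6, 33, -1, -1, 0, 0, 0], [-0.6, 42, -1, -1, 0, 0, 0], [-0.6, 51, -1, -1, 0, 0, 0], [-0.6, 60, -1, -1, 0, 0, 0], [-0.6, 68, -1, -1, 0, 0, 0], [-0.6, 74, -1, -1, 0, 0, 0], [-0.6, 74, -1, -1, 0, 0, 0]]

```text
t: 10.52
eef_pos: [0.6195, 0.0335, 0.0074]
tool_rot: [-0.0, 0.998, -0.07, 0.001]
contact_force: [0.4, -0.5, 0.2]
gripper_width: 0.199
grasp_force: 0.0
```

Emit:
step_arm:
  increments:
    - [[-0.6, 3, 0, 0, 0, 0, 0], [-0.6, 6, 0, 0, 0, 0, 0], [-0.6, 9, 0, 0, 0, 0, 0], [-0.6, 11, 0, 0, 0, 0, 0], [-0.6, 11, 0, 0, 0, 0, 0]]

```text
t: 10.93
eef_pos: [0.6292, 0.0322, 0.0073]
tool_rot: [-0.0, 0.998, -0.07, 0.0]
contact_force: [-0.3, 0.3, 0.7]
gripper_width: 0.202
grasp_force: 0.0
```

```bash
cat >> h.py <<'E'
def near(bot):
    s=bot.read_camera("scene"); c,sn=np.cos(TH),np.sin(TH); A=np.array([[c,sn],[-sn,c]])
    for q in trays(s):
        x,y,_,_=cv2.boundingRect(q)
        if abs(x-325)<45 and y<275:
            P=((ray(s,q[:,0],.016)[:,:2]-M)@A.T*1e3); print("tray",P.min(0),P.max(0))
E
python3 - <<'E'
from h import *; from station import bot
go(bot,w(-.011,0),.006,-8); print(bot.get_obs()["contact_force"]); near(bot)
E
```

```text
at [0.6292 0.0322 0.0073] inc [1.  0.5 1.3] [-0.  -0.1 -0. ]
[-0.30740486  0.33160134  0.74717754]
```

Emit:
step_arm:
  increments:
    - [[-0.6, 1, 0, 0, 0, 0, 0], [-0.6, 2, 0, 0, 0, 0, 0], [-0.6, 2, 0, 0, 0, 0, 0]]

```text
t: 11.23
eef_pos: [0.6302, 0.0321, 0.0073]
tool_rot: [0.0, 0.998, -0.07, -0.0]
contact_force: [-1.5, 0.3, 1.8]
gripper_width: 0.201
grasp_force: 1.1
```

Run:
```python
from h import *; from station import bot
go(bot,w(-.008,0),.006,-8); print(bot.get_obs()["contact_force"])
im=bot.read_camera("scene")["image"]
cv2.imwrite("pics/s5.png",cv2.resize(im[215:305,290:410],None,fx=6.5,fy=6.5,interpolation=2)[:,:,::-1])
```

```text
at [0.6302 0.0321 0.0073] inc [3.  0.5 1.3] [0. 0. 0.]
[-1.54716504  0.30853337  1.79618231]
```

View pics/s5.png

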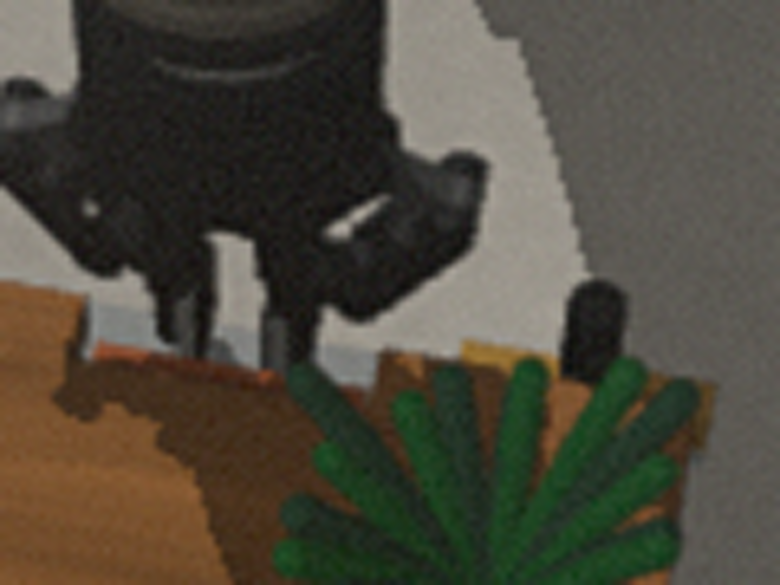

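The tray is almost fully in: its near wall shows as a thin band from crop (95,347) to (370,388). I'll check the near edge, keeping in mind the scene camera's +2 mm bias.

Run:
```python
from h import *; from station import bot
s=bot.read_camera("scene")
f=lambda u,v:(290+(u+.5)/6.5-.5,215+(v+.5)/6.5-.5)
c,sn=np.cos(TH),np.sin(TH); A=np.array([[c,sn],[-sn,c]])
R=lambda p,z:((ray(s,p,z)[:,:2]-M)@A.T*1e3).round(1)
print("tray near top edge",R([f(95,345),f(150,353),f(340,380)],.016))
print("deck front",R([f(85,293),f(385,348)],.042))
im=s["image"].astype(int); 
for u in(308,311,314): print([tuple(im[v,u]) for v in range(264,274)])
```

```text
tray near top edge [[  1.6 -36.3]
 [  1.1 -20.9]
 [ -1.   31.9]]
deck front [[  1.  -37.9]
 [  1.7  44.3]]
[(np.int64(126), np.int64(125), np.int64(122)), (np.int64(130), np.int64(132), np.int64(127)), (np.int64(125), np.int64(128), np.int64(125)), (np.int64(128), np.int64(131), np.int64(129)), (np.int64(132), np.int64(88), np.int64(65)), (np.int64(135), np.int64(74), np.int64(48)), (np.int64(79), np.int64(44), np.int64(34)), (np.int64(54), np.int64(38), np.int64(24)), (np.int64(72), np.int64(56), np.int64(33)), (np.int64(69), np.int64(48), np.int64(32))]
[(np.int64(128), np.int64(127), np.int64(125)), (np.int64(130), np.int64(131), np.int64(127)), (np.int64(127), np.int64(130), np.int64(126)), (np.int64(131), np.int64(131), np.int64(130)), (np.int64(130), np.int64(107), np.int64(95)), (np.int64(132), np.int64(76), np.int64(46)), (np.int64(95), np.int64(54), np.int64(30)), (np.int64(68), np.int64(39), np.int64(29)), (np.int64(64), np.int64(43), np.int64(23)), (np.int64(65), np.int64(43), np.int64(21))]
[(np.int64(42), np.int64(38), np.int64(36)), (np.int64(40), np.int64(41), np.int64(35)), (np.int64(58), np.int64(58), np.int64(55)), (np.int64(117), np.int64(119), np.int64(115)), (np.int64(134), np.int64(137), np.int64(134)), (np.int64(90), np.int64(73), np.int64(62)), (np.int64(77), np.int64(50), np.int64(33)), (np.int64(64), np.int64(39), np.int64(25)), (np.int64(80), np.int64(47), np.int64(32)), (np.int64(74), np.int64(54), np.int64(36))]
```

The near edge is about level with the deck front. I'll nudge 1.5 mm more for margin (the stop limits it), then back off and rise.

Emit:
step_arm:
  increments:
    - [[-0.6, 1, 0, 0, 0, 0, 0], [-0.6, 1.5, 0, 0, 0, 0, 0], [-0.6, 1.5, 0, 0, 0, 0, 0], [-0.6, 1.5, 0, 0, 0, 0, 0]]

```text
t: 11.67
eef_pos: [0.6322, 0.0318, 0.0073]
tool_rot: [-0.0, 0.998, -0.07, 0.0]
contact_force: [-0.9, 0.9, 0.1]
gripper_width: 0.2
grasp_force: 0.5
```

Emit:
step_arm:
  increments:
    - [[-0.6, -3, 0, 0, 0, 0, 0], [-0.6, -10, 0, 0, 0, 0, 0], [-1, -20, 0, -20, 0, 0, 0], [-1, -20, 0, -50, 0, 0, 0], [-1, -20, 0, -90, 0, 0, 0], [-1, -20, 0, -120, 0, 0, 0], [-1, -20, 0, -120, 0, 0, 0]]

```text
t: 12.25
eef_pos: [0.6161, 0.0351, 0.1342]
tool_rot: [-0.001, 0.998, -0.07, 0.006]
contact_force: [0.9, 0.1, -0.1]
gripper_width: 0.006
grasp_force: 0.0
```

Run:
```python
from h import *; from station import bot
s=bot.read_camera("scene"); im=s["image"]
c,sn=np.cos(TH),np.sin(TH); A=np.array([[c,sn],[-sn,c]])
R=lambda p,z:((ray(s,p,z)[:,:2]-M)@A.T*1e3).round(1)
# first sat. terracotta row under gray table, per column across mouth
hs=cv2.cvtColor(im,cv2.COLOR_RGB2HSV)
for u in range(306,348,5):
    v=next(v for v in range(260,290) if hs[v,u,1]>110); print(u,v,R((u,v-.5),.016)[0],R((u,v-.5),.042)[0])
go(bot,w(-.017,.13),.12,-8)
```

```text
306 269 [  2.7 -32.7] [ 17.2 -28. ]
311 270 [  2.9 -23.5] [ 17.4 -19.1]
316 271 [  3.1 -14.3] [ 17.6 -10.2]
321 272 [ 3.4 -5.1] [17.8 -1.3]
326 273 [3.6 4.1] [18.   7.5]
331 273 [ 1.8 12.8] [16.3 15.9]
336 277 [ 8.  23.1] [22.3 25.9]
341 283 [18. 34.] [32.  36.5]
346 278 [ 6.4 40.8] [20.8 43. ]
at [0.6145 0.0349 0.1313] inc [   9.8 -128.8   11.6] [-0.1 -0.4 -0. ]
```

The tray's near edge is level to within about 2 mm. Now I'll move to the knob's left side and shut the latch.

Emit:
step_arm:
  increments:
    - [[-1, 2, -25, 0, 0, 0, 0], [-1, 4, -55, 0, 0, 0, 0], [-1, 6, -85, 0, 0, 0, 0], [-1, 8, -110, 5, 0, 0, 0], [-1, 9, -132, 12, 0, 0, 0], [-1, 9, -132, 12, 0, 0, 0], [-1, 9, -132, 12, 0, 0, 0]]

```text
t: 12.88
eef_pos: [0.6379, 0.1657, 0.1134]
tool_rot: [0.0, 0.998, -0.068, -0.001]
contact_force: [-0.5, -0.7, -0.0]
gripper_width: 0.003
grasp_force: 0.0
```

Run:
```python
from h import *; from station import bot
go(bot,w(-.017,.133),.047,-8)
```

```text
at [0.6379 0.1657 0.1134] inc [ 5.1  0.9 66.4] [0.  0.1 0.2]
```

Emit:
step_arm:
  increments:
    - [[-1, 3, 0, 25, 0, 0, 0], [-1, 3, 0, 50, 0, 0, 0], [-1, 3, 0, 63, 0, 0, 0], [-1, 3, 0, 65, 0, 0, 0]]

```text
t: 13.22
eef_pos: [0.6399, 0.1611, 0.0469]
tool_rot: [0.002, 0.998, -0.071, -0.003]
contact_force: [0.0, -1.0, -0.3]
gripper_width: 0.0
grasp_force: 0.0
```

Run:
```python
from h import *; from station import bot
go(bot,w(-.017,.023),.047,-8); print(bot.get_obs()["contact_force"])
```

```text
at [0.6399 0.1611 0.0469] inc [  2.5 106.7   0.3] [ 0.2  0.3 -0.1]
[ 0.03966077 -1.0476412  -0.27357372]
```

Emit:
step_arm:
  increments:
    - [[-1, 1, 8, 0, 0, 0, 0], [-1, 1, 18, 0, 0, 0, 0], [-1, 1, 28, 0, 0, 0, 0], [-1, 1, 38, 0, 0, 0, 0], [-1, 1, 48, 0, 0, 0, 0], [-1, 1, 58, 0, 0, 0, 0], [-1, 1, 68, 0, 0, 0, 0], [-1, 1, 78, 0, 0, 0, 0], [-1, 1, 88, 0, 0, 0, 0], [-1, 1, 96, 0, 0, 0, 0]]

```text
t: 14.05
eef_pos: [0.6303, 0.0669, 0.0508]
tool_rot: [0.0, 0.998, -0.07, 0.0]
contact_force: [0.6, 0.8, 2.7]
gripper_width: -0.003
grasp_force: 1.5
```

Emit:
step_arm:
  increments:
    - [[-1, 0, 4, 0, 0, 0, 0], [-1, 0, 8, 0, 0, 0, 0], [-1, 0, 11, 0, 0, 0, 0], [-1, 0, 11, 0, 0, 0, 0]]

```text
t: 14.38
eef_pos: [0.6281, 0.0568, 0.0499]
tool_rot: [0.0, 0.998, -0.07, -0.0]
contact_force: [0.0, 0.3, -0.0]
gripper_width: 0.002
grasp_force: 0.2
```

```bash
cat >> h.py <<'E'
def knob(bot):
    s=bot.read_camera("scene"); im=s["image"]; c,sn=np.cos(TH),np.sin(TH); A=np.array([[c,sn],[-sn,c]])
    m=(im[235:285,300:400].max(2)<50).astype(np.uint8)
    for k in cv2.findContours(m,0,1)[0]:
        if cv2.contourArea(k)>40:
            x,y,w_,h=cv2.boundingRect(k); print(x+300,y+235,w_,h,((ray(s,(300+x+w_/2,235+y+4),.062)[0,:2]-M)@A.T*1e3).round(1))
E
python3 - <<'E'
from h import *; from station import bot
go(bot,w(-.017,.023),.047,-8); print(bot.get_obs()["contact_force"]); knob(bot)
E
```

```text
at [0.6281 0.0568 0.0499] inc [-0.5  1.8  2.9] [ 0.  0. -0.]
[ 0.04044268  0.31500484 -0.04804431]
313 235 65 33 [-43.4  29.6]
```

Emit:
step_arm:
  increments:
    - [[-1, 0, 2, 2, 0, 0, 0], [-1, 0, 4, 2, 0, 0, 0], [-1, 0, 4, 2, 0, 0, 0]]

```text
t: 14.68
eef_pos: [0.6276, 0.0551, 0.0479]
tool_rot: [-0.001, 0.998, -0.069, -0.0]
contact_force: [-0.0, 4.1, -0.3]
gripper_width: -0.002
grasp_force: 1.7
```

Emit:
step_arm:
  increments:
    - [[-1, 0, -6, 0, 0, 0, 0], [-1, 0, -12, -10, 0, 0, 0], [-1, 0, -14, -40, 0, 0, 0], [-1, 0, -14, -80, 0, 0, 0], [-1, -30, -14, -110, 0, 0, 0], [-1, -60, -14, -130, 0, 0, 0], [-1, -90, -14, -150, 0, 0, 0], [-1, -110, -14, -160, 0, 0, 0], [-1, -110, -14, -160, 0, 0, 0]]

```text
t: 15.43
eef_pos: [0.5185, 0.0839, 0.2115]
tool_rot: [-0.0, 0.998, -0.069, 0.001]
contact_force: [-0.9, 0.0, 0.0]
gripper_width: 0.002
grasp_force: 0.0
```

Run:
```python
from h import *; from station import bot
print(bot.get_obs()["contact_force"]); knob(bot)
s=bot.read_camera("scene"); im=s["image"]; hs=cv2.cvtColor(im,cv2.COLOR_RGB2HSV); c,sn=np.cos(TH),np.sin(TH); A=np.array([[c,sn],[-sn,c]])
m=((hs[...,0]>17)&(hs[...,0]<28)&(hs[...,1]>100)).astype(np.uint8); m[:250]=0; m[290:]=0
for k in cv2.findContours(m,0,1)[0]:
    if cv2.contourArea(k)>30:
        P=((ray(s,k[:,0],.022)[:,:2]-M)@A.T*1e3); print("bar?",cv2.boundingRect(k),P.min(0).round(1),P.max(0).round(1))
for k in trays(s):
    r=cv2.minAreaRect((ray(s,k[:,0],0.012)[:,:2]*1000).astype(np.float32)); print(np.round(r[0],1))
```

```text
[-0.91845421  0.03511258  0.01621429]
323 250 8 17 [-6.8  4.3]
bar? (308, 258, 39, 17) [-17.  -31.4] [ 4.2 37.5]
[754.7  99.7]
[734.8 491.6]
[ 566.3 -298.4]
[450.2 342.4]
```

The latch reached its closed stop (4 N reaction) and the knob reads shut. The other trays and the pot are where they were. I'll hand in.

```bash
python3 -c "
from station import bot
print(bot.hand_in())"
```

```text
the job is handed in; nothing more can be done
None
```

I handed the job in with the 76 mm tray in the slot, its near edge within about 2 mm of the deck front, and the latch shut against its stop. The other trays and the herb pot read as unmoved; the mug got no final check. No verdict came back.

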